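Set the balancer's display lid to the red tab and fit the carrier plate

ROBOT

A 6-joint arm with a two-finger parallel gripper is mounted at the origin on a cart in front of the work surface, level with it; the furniture and walls round the work are solid. World frame = base frame: x ahead of the robot, y to its left, z up, the work surface at z = 0. Lengths are in m, angles in rad, forces in N, time in s.
With the tool pointing down it reaches from about 0.375 to 0.975 m from the base axis. Payload 3.8 kg.
Tool frame: the origin (TCP) lies midway between the tips of the shut fingers; the grasp point (between the pads) lies 19 mm behind it; x points along the fingers, y is the direction in which the jaws open and shut, and the axes are right-handed (so a half turn about x gives the same grasp; the last joint's range is limited). The gripper opens to 85 mm and grips with 20 to 120 N. Pads are 22 mm wide; open, the fingers measure 114 mm over their backs; the gripper's body (76 mm by 85 mm) begins 54 mm behind the grasp point. The pads swing forward as they close: fully open they stand 13 mm farther back than shut.
Start: joints at [-1.349, 0.264, 1.604, -0, 1.274, -0.037], TCP at [0.173, -0.653, 0.231] pointing down, gripper open.
Joint ranges: [-2.63, 2.63], [-0.94, 2.18], [0.31, 2.57], [-1.31, 4.45], [0, 2.66], [-2.55, 2.55]. Speed limits (rad/s): [2.57, 2.57, 3.14, 3.14, 3.14, 3.14].

INTERFACE

Orientations are given as [roll, pitch, yaw] about the fixed x, y, z axes, in that order (R = Rz(yaw) Ry(pitch) Rx(roll)).
In Python, from bench import r gives the robot as it stands.
- The arm moves only by the shell command python3 -m handwheel 'ROWS' [OPENING] [FORCE]. ROWS is JSON, a list of rows, each a list of 2 entries, a list of its own where there are three numbers: the shift along the world's x, y, z in m, then the turn, a rotation vector about the world's x, y, z in degrees. A call has 1 to 10 rows; each row shifts and turns the commanded pose from where the row before left it; what a row does not reach is not made up. A row lasts 1/12 s, in which the tool goes at most 41.7 mm and 7.16 degrees, less where a joint would pass 70% of its speed; a pose out of reach is approached as far as the arm can. A call is refused whole if a number of a shift passes 0.0417 or a number of a turn 7.16, either way. A call with a gripper value outside its range is refused whole. OPENING is the finger opening in m, from 0 to 0.0854, set as the call begins (- or left out, the last holds). The fingers move at their own pace and stop on an object; FORCE is the grip in N (left out, the last holds). Time passes only in rows, so rows that do not move let the fingers close. It gives the time, the measured TCP pose, the force and the opening at its end, in the units of the state.
- r.sense(): the state, without advancing time (a new reading comes with each control period).
- r.get_image(name): name is "side" or "top" or "wrist"; returns a dict with "image" (420x560x3 uint8, blue, green, red), "depth" (420x560 float32, m along the optical axis (not along the pixel's ray), 0 where there is no reading), "K" (3x3 intrinsics, pixels), "origin" and "rotation" of the camera in the world. Camera axes: x right, y down, z forward; pixel columns grow to the right and rows downward; lengths in m; the calibration is good to about 2 mm. A picture is of the moment at which its call begins.
- r.finish_job(): hands the job in, once; it reports no verdict.
The state is a dict: "time": time; "joint_pos": joint angles; "qvel": joint speeds; "tau": joint torques, N m; "tcp_pos": TCP position; "orientation": TCP orientation; "contact_force": force on the tool from outside, world axes, zero at the start; "moment": the same for the moment, N m; "gripper_width": opening from 0.0 (shut) to 1.0 (fully open).
Only numpy, scipy, OpenCV 4.12 (cv2) and the standard library are available. Lean on these libraries where they do the work, as an engineer would, in place of code of your own. Each camera call takes 0.05 s, during which the arm holds its last target. There are 200 camera calls.

TASK

Get the bench balancer ready for use: first raise its stiff display lid until the black pointer at its hinge points at the red tab on the scale. Then lower the aluminium carrier plate over the spindle and the drive pin together until it lies flat on the deck, and let go, with the lid still standing at the tab. Do not move the red tab, and leave the other things on the bench where they are.

Things in the scene. Friction and masses are not known exactly. Their poses are not given: they have to be found in the camera images.
- balancer: Bench balancer: grey instrument case fixed to the bench, 206 mm deep (x), 236 wide (y), deck at z = 46 mm, hinge cheeks at the rear corners up to z = 71. Origin on the bench under the case centre; x to its rear (the hinge side), y to its left, z up. A white arc scale of 80 mm radius about the hinge line stands on edge beside its left side (y = +128 mm), which faces the robot.
- spindle_foot (a point): Point on the spindle axis (over the balancer's origin) at deck height, z = 46 mm; axes as the balancer's. Steel spindle: diameter 14 mm, 21 tall, top 6 mm tapered. Brass drive pin: 34 mm from it towards -y, diameter 6 mm, 13 tall, top 3 mm tapered.
- hinge_line (a point): Middle of the lid's hinge line, 95 mm behind the balancer's origin, 62 mm above the bench; the line runs along the balancer's y.
- lid (a joint): Angle of the display lid, rad: 0 shut and level over the deck, pi/2 upright, stop at 2.25. Stiff hinge: stays where it is left; 3 to 6 N at the lip moves it. Grey panel, dark screen inside, 172 mm wide, 12 thick, inner face 2 mm outward of the plane through hinge line and pointer, 206 mm from hinge to free edge. Starts ajar (0.3 to 0.55): a tilted finger goes under its free edge from the front.
- lid_lip (a point): Tip of the black lip (70 mm wide, 8 mm thick) in the middle of the lid's free edge, 211 mm from the hinge line.
- pointer (a point): On the black pointer arm that turns with the lid along the scale: 80 mm from the hinge line, in the lid's plane, at the balancer's y = +134 mm. It meets tab_mark when the lid is at the set angle.
- shaft_end (a point): Obstacle: free end of the fixed steel club shaft (15 mm thick) that runs level across the front of the bench, 216 mm above it, from here to the clamp at the left (about x = 0.34, y = 0.3). Keep the arm clear of it.
- tab (a joint): Angle, rad, of the red tab on the scale, counted like the lid's: the lid is set when joint lid equals joint tab. Very stiff; not to be moved.
- tab_mark (a point): Point on the red tab's middle line, 80 mm from the hinge line, at the balancer's y = +134 mm. The red tab itself reaches from 82 to 110 mm from the hinge line, at y = +124 to +136 mm.
- plate: Loose aluminium carrier plate, 76 (x) x 104 (y) x 8 mm, 160 g. Origin: centre of its underside. 17 mm hole on the origin for the spindle, 9 mm hole 34 mm towards -y for the pin. Orange bridge handle along x over the middle: bar 70 mm long, 14 wide, 33 to 47 mm above the underside, a leg at each end. Fitted, its axes agree with the balancer's (one way round only).
- mug: Bystander: white mug, 92x127x95 mm; origin at its underside.
- tape_roll: Bystander: flat roll of tan tape, 104 mm across, 25 mm high; origin at its underside.
- glue_blue: Bystander: small blue glue bottle with white cap, 27x60 mm; origin at its underside.
- tee_box: Bystander: small dark green carton, 52x86x26 mm; origin at its underside.
- angle_box: Bystander: dark grey digital angle box, 46x66x27 mm; origin at its underside.
- sanding_block: Bystander: brown cork sanding block, 52x94x30 mm; origin at its underside.
- screwdriver_2: Bystander: screwdriver with black and orange handle, 198 mm long; origin at its underside.

How it is judged:
On the way:
1. the lid stands at the red tab (pointer within 7 mm of the tab's middle line on the scale, about 5 degrees), the plate not yet on the balancer (distance between pointer and tab_mark below 0.007 m and horizontal distance between plate and spindle_foot above 0.05 m), for 0.3 s.
At the end, for the whole second after the job is handed in: The lid's pointer is within 7 mm of the red tab's middle line (about 5 degrees); the plate lies on the deck over spindle and pin (within 4 mm of the spindle axis, underside within 3 mm of the deck, flat, square to the balancer), at rest and released (distance between pointer and tab_mark below 0.007 m and horizontal distance between plate and spindle_foot below 0.004 m and z of plate in the frame of spindle_foot between -0.003 and 0.003 m and angle between plate's own z axis and vertical below 0.05 rad and angle between the x axis of plate and the x axis of balancer, either way round below 0.12 rad and linear speed of plate below 0.02 m/s and contact force between the fingers and plate below 0.1 N); the robot touches nothing.
It fails at once if the red tab is moved by more than 4 mm (distance of tab_mark from where it was at the start of the episode above 0.004 m).
It fails at once if a bystander is moved by more than 30 mm (distance of any of mug, tape_roll, glue_blue, tee_box, angle_box, sanding_block, screwdriver_2 from where it was at the start of the episode above 0.03 m).
It also fails if it takes over 67 s, if anything falls off the work surface, if the arm or the gripper's body presses on something with over 40 N, if the wrist force passes 120 N, or if a joint passes its speed limit or range.

## Working session

There is one attempt and no reset: what is moved stays moved. The work goes in short steps, Python scripts to look and compute and a shell command to move; the robot and the scene stay as the last step left them, time stands still between calls to the robot, and variables do not carry over. Pictures are saved under pics/ and viewed, about 8 in all and at most 12, crops included, and the job is handed in when it is done.

```bash
ls; mkdir -p pics; cat > h.py <<'E'
import numpy as np, cv2
from bench import r
def grab(n):
    d=r.get_image(n); np.savez('/tmp/'+n+'.npz',**d); return d
def load(n): return dict(np.load('/tmp/'+n+'.npz'))
def cloud(d):
    K=d['K'];h,w=d['depth'].shape;u,v=np.meshgrid(np.arange(w),np.arange(h));z=d['depth']
    p=np.stack([(u-K[0,2])/K[0,0]*z,(v-K[1,2])/K[1,1]*z,z],-1)
    return p@d['rotation'].T+d['origin']
def ray(d,u,v,h):
    K=d['K'];q=d['rotation']@np.array([(u-K[0,2])/K[0,0],(v-K[1,2])/K[1,1],1.]);o=d['origin']
    return o+q*(h-o[2])/q[2]
E
python3 - <<'E'
from h import *
for n in('top','side'):
    d=grab(n);cv2.imwrite(f'pics/{n}0.png',d['image']);print(n,d['origin'],d['rotation'].round(3).tolist(),d['K'][0,0])
print(r.sense())
E
```

```text
pics
top [ 0.50428705 -0.01918333  1.19827771] [-3.073, 0.011, -1.585] 410.8194043321092
side [ 0.58311571 -0.95895215  0.78674649] [-2.149, 0.007, -0.011] 494.64855107048936
{'time': 0.1, 'joint_pos': array([-1.34892310e+00,  2.64665427e-01,  1.60528044e+00,  1.98122246e-05,
        1.27368703e+00, -3.69261063e-02]), 'qvel': array([ 0.00013099, -0.00224622, -0.00167137, -0.00085184, -0.00224485,
       -0.00043172]), 'tau': array([-4.91469564e-04, -5.16707110e+01, -3.68589807e+01, -1.20379382e-04,
        6.27850561e-03,  6.22247427e-06]), 'tcp_pos': array([ 0.17258472, -0.65186452,  0.23007164]), 'orientation': array([-1.6170016 ,  1.56875599,  1.78338457]), 'contact_force': array([ 0.73763595,  0.69064961, -0.61059908]), 'moment': array([-0.00609414, -0.01647628,  0.00695774]), 'gripper_width': 0.9983698871323511}
```

View pics/top0.png

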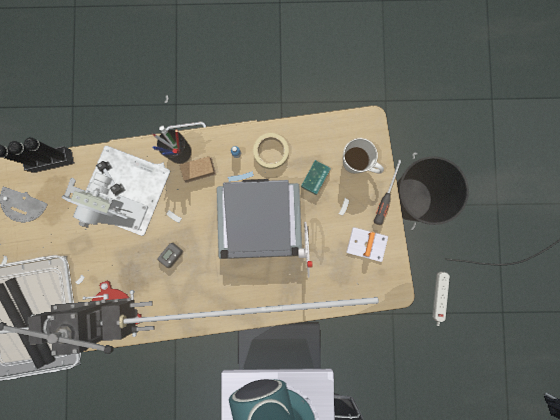

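View pics/side0.png

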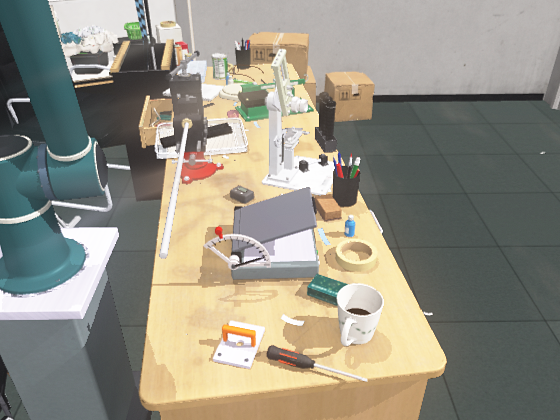

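The balancer's hinge is on the robot side and its lip faces away. The scale and red tab are on the −y side, at top (309,263) and side (220,231). The plate is at top (368,245).

```bash
sed -i '/^def grab/i from scipy.spatial.transform import Rotation as Ro' h.py; sed -i "s/d=r.get_image(n); /d=r.get_image(n); d['rotation']=Ro.from_euler('xyz',d['rotation']).as_matrix() if np.shape(d['rotation'])==(3,) else d['rotation']; /" h.py
python3 - <<'E'
from h import *
t=load('top');s=load('side')
for d in(t,s):
    d['rotation']=Ro.from_euler('xyz',d['rotation']).as_matrix()
for n,d in(('top',t),('side',s)):
    np.savez(f'/tmp/{n}.npz',**d)
    P=cloud(d);hsv=cv2.cvtColor(d['image'],cv2.COLOR_BGR2HSV)
    H,S,V=hsv[...,0],hsv[...,1],hsv[...,2]
    on=(P[...,0]>.3)&(P[...,0]<.95)&(abs(P[...,1])<.6)&(P[...,2]>.0)
    red=((H<5)|(H>174))&(S>170)&(V>90)&on&(P[...,1]<0)&(P[...,1]>-.3)
    org=(H>7)&(H<18)&(S>200)&on&(P[...,1]<-.15)&(P[...,2]>.02)
    for k,m in(('red',red),('orange',org)):
        q=P[m];v,u=np.nonzero(m);print(n,k,len(q),np.median(q,0).round(4),q.min(0).round(3),q.max(0).round(3),u.mean().round(1),v.mean().round(1))
        if len(q)>5:
            print('   minrect',cv2.minAreaRect((q[:,:2]*1000).astype(np.float32)))
    # plate white top
    if n=='top':
        w=(S<40)&(V>150)&on&(P[...,1]<-.18)&(P[...,1]>-.42)&(P[...,0]<.6)&(P[...,2]<.03)
        w=cv2.morphologyEx(w.astype(np.uint8),cv2.MORPH_CLOSE,np.ones((9,9)))
        c=max(cv2.findContours(w,0,2)[0],key=cv2.contourArea)
        rc=cv2.minAreaRect(c);print('plate px',rc)
        print([ray(d,*b,.008).round(4).tolist() for b in cv2.boxPoints(rc)],ray(d,*rc[0],.008))
        # lid plane and cheeks
        b=(P[...,0]>.4)&(P[...,0]<.75)&(abs(P[...,1]-.03)<.17)&(P[...,2]>.035)
        q=P[b];print('bal rect',cv2.minAreaRect((q[:,:2]*1000).astype(np.float32)),q.min(0),q.max(0))
    # shaft
    sh=(abs(P[...,2]-.22)<.03)&(P[...,0]>.2)&(P[...,0]<.45)&(P[...,1]<.25)&(P[...,1]>-.5)
    q=P[sh]
    if len(q): print('shaft',len(q),q[q[:,1].argmin()],q[q[:,1].argmax()])
a=cv2.resize(t['image'][165:275,205:405],(800,440),interpolation=cv2.INTER_CUBIC)
cv2.imwrite('pics/c1.png',a)
a=cv2.resize(s['image'][180:380,190:390],(600,600),interpolation=cv2.INTER_CUBIC)
cv2.imwrite('pics/c2.png',a)
E
```

```text
top red 11 [ 0.4619 -0.0865  0.1671] [ 0.457 -0.09   0.162] [ 0.467 -0.084  0.17 ] 308.9 263.0
   minrect ((461.91363525390625, -86.6567153930664), (5.374431610107422, 10.02503490447998), 86.43045806884766)
  return _methods._mean(a, axis=axis, dtype=dtype,
  ret = um.true_divide(
Traceback (most recent call last):
ValueError: zero-size array to reduction operation minimum which has no identity
```

```bash
cat > m.py <<'E'
from h import *
t=load('top');s=load('side')
for n,d in(('top',t),('side',s)):
    if d['rotation'].shape==(3,): d['rotation']=Ro.from_euler('xyz',d['rotation']).as_matrix(); np.savez(f'/tmp/{n}.npz',**d)
    P=cloud(d);hsv=cv2.cvtColor(d['image'],cv2.COLOR_BGR2HSV)
    H,S,V=hsv[...,0],hsv[...,1],hsv[...,2]
    on=(P[...,0]>.3)&(P[...,0]<.95)&(abs(P[...,1])<.6)&(P[...,2]>.0)
    red=((H<5)|(H>174))&(S>170)&(V>90)&on&(P[...,1]<0)&(P[...,1]>-.2)
    org=(H>5)&(H<22)&(S>150)&(V>150)&on&(P[...,1]<-.15)&(P[...,2]>.03)&(P[...,0]<.58)
    for k,m in(('red',red),('orange',org)):
        q=P[m];v,u=np.nonzero(m);print(n,k,len(q))
        if len(q)>5:
            print(np.median(q,0).round(4),q.min(0).round(3),q.max(0).round(3),u.mean().round(1),v.mean().round(1),cv2.minAreaRect((q[:,:2]*1000).astype(np.float32)))
    if n=='top':
        w=(S<60)&(V>150)&on&(P[...,1]<-.18)&(P[...,1]>-.42)&(P[...,0]<.55)&(P[...,2]<.03)
        w=cv2.morphologyEx(w.astype(np.uint8),cv2.MORPH_CLOSE,np.ones((9,9)))
        c=max(cv2.findContours(w,0,2)[0],key=cv2.contourArea)
        rc=cv2.minAreaRect(c);print('plate px',rc)
        print([ray(d,*b,.008).round(4).tolist() for b in cv2.boxPoints(rc)],ray(d,*rc[0],.008))
        b=(P[...,0]>.4)&(P[...,0]<.75)&(P[...,1]<.19)&(P[...,1]>-.075)&(P[...,2]>.04)
        q=P[b];print('bal rect',cv2.minAreaRect((q[:,:2]*1000).astype(np.float32)),q.min(0),q.max(0))
        for v in range(176,264,6): print(v,[P[v,u].round(3).tolist() for u in (230,258,290)])
    sh=(abs(P[...,2]-.22)<.03)&(P[...,0]>.2)&(P[...,0]<.45)&(P[...,1]<.25)&(P[...,1]>-.5)
    q=P[sh]
    if len(q): print('shaft',len(q),q[q[:,1].argmin()],q[q[:,1].argmax()])
a=cv2.resize(t['image'][165:275,205:405],(800,440),interpolation=cv2.INTER_CUBIC)
cv2.imwrite('pics/c1.png',a)
a=cv2.resize(s['image'][180:380,190:390],(600,600),interpolation=cv2.INTER_CUBIC)
cv2.imwrite('pics/c2.png',a)
E
python3 m.py
```

```text
top red 11
[ 0.4619 -0.0865  0.1671] [ 0.457 -0.09   0.162] [ 0.467 -0.084  0.17 ] 308.9 263.0 ((461.91363525390625, -86.6567153930664), (5.374431610107422, 10.02503490447998), 86.43045806884766)
top orange 94
[ 0.5075 -0.2636  0.0467] [ 0.477 -0.275  0.041] [ 0.541 -0.251  0.052] 369.4 243.9 ((508.5127258300781, -264.58148193359375), (11.186576843261719, 66.48567962646484), 74.08142852783203)
plate px ((359.5870666503906, 257.2893371582031), (46.2461051940918, 57.414127349853516), 12.994616508483887)
[[0.4059, -0.1581, 0.008], [0.5661, -0.1992, 0.008], [0.5341, -0.3283, 0.008], [0.3746, -0.2863, 0.008]] [ 0.46979157 -0.24297695  0.008     ]
bal rect ((576.5797119140625, 44.132171630859375), (208.8675537109375, 236.01123046875), 1.1197614669799805) [ 0.47372697 -0.07462035  0.04004206] [0.68317314 0.16262405 1.19827771]
176 [[0.714, 0.13, -0.001], [0.712, 0.047, 0.002], [0.71, -0.047, 0.003]]
182 [[0.673, 0.113, 0.139], [0.672, 0.04, 0.14], [0.693, -0.046, 0.002]]
188 [[0.658, 0.113, 0.139], [0.657, 0.04, 0.136], [0.669, -0.045, 0.044]]
194 [[0.643, 0.114, 0.129], [0.642, 0.041, 0.13
[... 708 characters left out ...]
2, 0.076], [0.485, 0.046, 0.075], [0.483, -0.042, 0.075]]
260 [[0.467, 0.132, -0.001], [0.466, 0.05, 0.002], [0.464, -0.043, -0.003]]
shaft 1298 [ 0.37113406 -0.24279899  0.22235189] [0.34306398 0.2496189  0.22505317]
side red 56
[ 0.4618 -0.0927  0.1625] [ 0.453 -0.096  0.146] [ 0.467 -0.082  0.169] 218.5 231.2 ((460.1739196777344, -89.48189544677734), (13.14459228515625, 13.148811340332031), 5.570868492126465)
side orange 258
[ 0.5075 -0.2688  0.0447] [ 0.475 -0.282  0.03 ] [ 0.54  -0.254  0.05 ] 238.2 331.0 ((507.8451843261719, -267.4169616699219), (15.182865142822266, 67.71492767333984), 75.31690216064453)
shaft 851 [ 0.37397688 -0.24588608  0.21969064] [0.34587356 0.2495798  0.21876478]
```

```bash
sleep 1
```

```text
(no output)
```

View pics/c1.png

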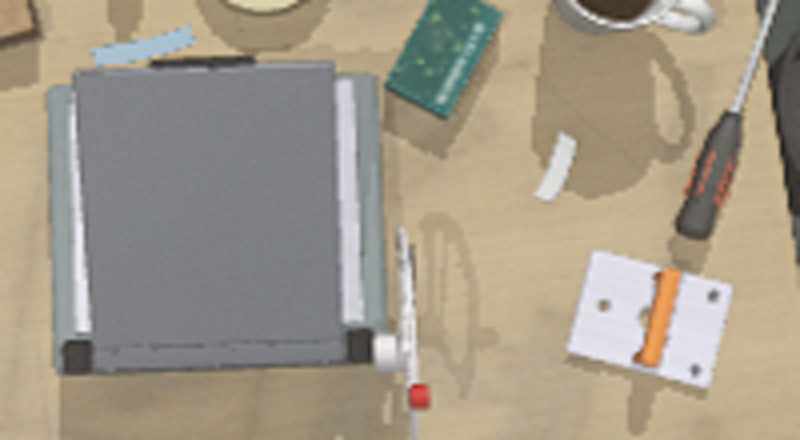

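View pics/c2.png

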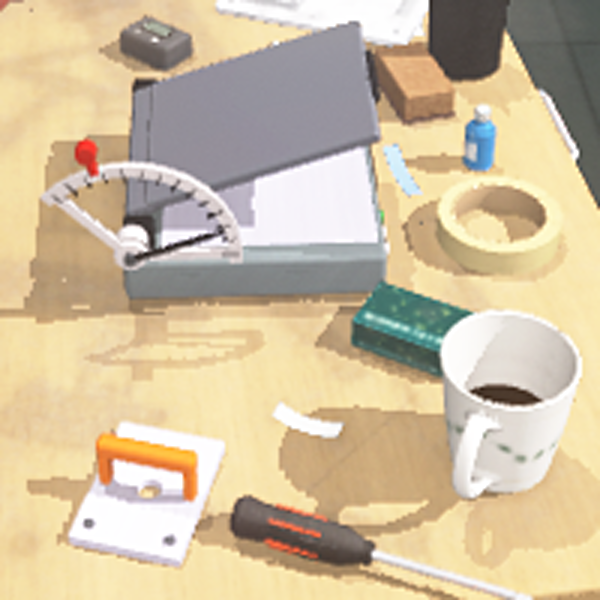

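Pictures so far: 4. c1 shows the plate's pin hole at (603,305), on the +y world side, so the plate is already the right way round. c2 shows the pointer low at about (180,245) and the tab at (87,150).

Estimates so far:
- Balancer origin is near (0.577, 0.044) with yaw about 181°.
- Lid is at about 0.33 rad and the tab at about 1.8 rad.

Next I'll check the tool axes.

```bash
python3 - <<'E'
from h import *
s=r.sense();print(Ro.from_euler('xyz',s['orientation']).as_matrix().round(3))
t=load('top');d=t
for n,p in dict(tape=(271,151),glue=(236,152),mug=(360,155)).items():print(n,ray(t,*p,.03).round(3))
E
python3 -m handwheel '[[[0.02,0.02,0.03],[0,0,0]],[[0.03,0.03,0.03],[0,0,7]],[[0.03,0.03,0.03],[0,0,7]],[[0.03,0.03,0.03],[0,0,7]],[[0.03,0.03,0.01],[0,0,7]],[[0.025,0.03,0],[0,0,7]],[[0.025,0.03,0],[0,0,7]],[[0.025,0.03,0],[0,0,7]],[[0.025,0.03,0],[0,0,7]],[[0.025,0.03,0],[0,0,7]]]' 0 30
```

```text
[[-0.     0.256 -0.967]
 [ 0.002 -0.967 -0.256]
 [-1.    -0.002 -0.   ]]
tape [0.779 0.008 0.03 ]
glue [0.778 0.109 0.03 ]
mug [ 0.763 -0.248  0.03 ]
time: 0.93
tcp_pos: [0.4193, -0.3798, 0.3426]
orientation: [-2.187, 1.57, 2.319]
contact_force: [0.5, -0.1, -0.3]
gripper_width: -0.002
```

```bash
python3 -m handwheel '[[[0.02,0.025,0.01],[0,0,-7.1]],[[0.02,0.025,0.01],[0,0,-7.1]],[[0.02,0.025,0.01],[0,0,-7.1]],[[0.02,0.025,0],[0,0,-7.1]],[[0.02,0.025,0],[0,0,-7.1]],[[0.02,0.025,0],[0,0,-7.1]],[[0.02,0.025,0],[0,0,-7.1]],[[0.02,0.025,0],[0,0,-7.1]],[[0.02,0.025,0],[0,0,-7.1]],[[0.02,0.025,0],[0,0,-7.1]]]'
python3 -m handwheel '[[[0.015,0.025,0],[0,0,-7.1]],[[0.015,0.025,0],[0,7,0]],[[0.015,0.025,0],[0,7,0]],[[0.015,0.025,0],[0,7,0]],[[0.015,0.025,0],[0,7,0]],[[0.015,0.025,0],[0,7,0]],[[0.015,0.026,0],[0,7,0]],[[0.015,0,0],[0,7,0]],[[0.015,0,0],[0,0,0]],[[0,0,0],[0,0,0]]]'
python3 - <<'E'
from h import *
s=r.sense();print(s['joint_pos'].round(2),Ro.from_euler('xyz',s['orientation']).as_matrix().round(3))
E
```

```text
time: 1.77
tcp_pos: [0.6191, -0.1302, 0.3724]
orientation: [-0.274, 1.57, 2.981]
contact_force: [-0.6, -0.7, 0.5]
gripper_width: 0.002
time: 2.6
tcp_pos: [0.7492, 0.0444, 0.3563]
orientation: [0.005, 0.725, -3.141]
contact_force: [2.0, 0.3, -3.6]
gripper_width: 0.001
[0.02 1.08 0.32 0.03 2.59 1.61] [[-0.748 -0.003 -0.663]
 [-0.001 -1.     0.005]
 [-0.663  0.004  0.748]]
```

```bash
python3 -m handwheel '[[[-0.005,0,-0.035],[0,0,0]],[[-0.005,0,-0.035],[0,0,0]],[[-0.004,0,-0.035],[0,0,0]],[[0,0,-0.035],[0,0,0]],[[0,0,-0.035],[0,0,0]],[[0,0,-0.035],[0,0,0]],[[0,0,-0.035],[0,0,0]],[[0,0,-0.03],[0,0,0]],[[0,0,0],[0,0,0]],[[0,0,0],[0,0,0]]]'
python3 - <<'E'
from h import *
s=r.sense();print(s['joint_pos'].round(2),s['contact_force'])
d=grab('side');cv2.imwrite('pics/s5.png',cv2.resize(d['image'][120:330,150:430],(800,600),interpolation=cv2.INTER_CUBIC))
E
```

```text
time: 3.43
tcp_pos: [0.7332, 0.0432, 0.0972]
orientation: [0.004, 0.748, 3.141]
contact_force: [-0.4, 0.7, 1.0]
gripper_width: 0.001
[0.02 1.06 0.8  0.02 2.1  1.6 ] [-0.43391822  0.66471967  0.99189642]
```

View pics/s5.png

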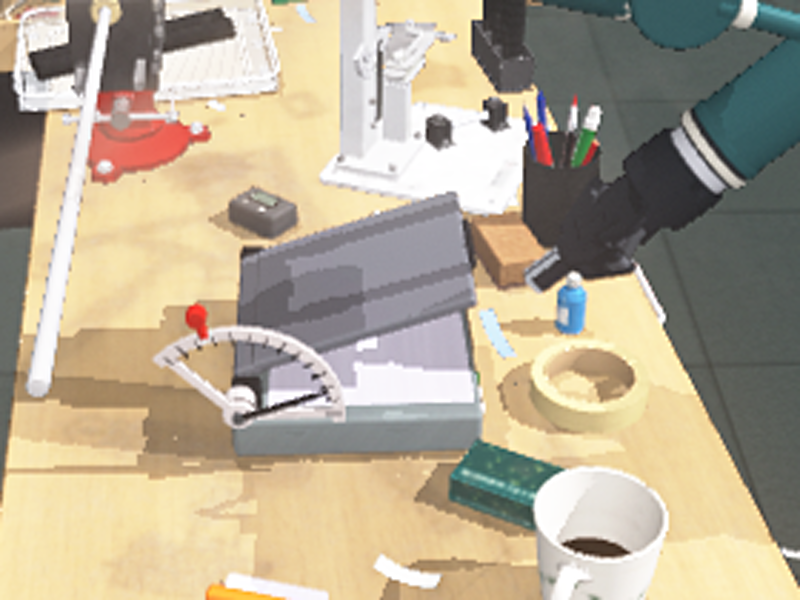

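The closed finger is in front of the lip and clear of the glue bottle and tape. I'll go lower, then under the lid.

```bash
python3 -m handwheel '[[[0,0.002,-0.02],[0,0,0]],[[-0.02,0,0],[0,0,0]],[[-0.02,0,0],[0,0,0]],[[-0.02,0,0],[0,0,0]],[[-0.02,0,0],[0,0,0]],[[-0.005,0,0],[0,0,0]],[[0,0,0],[0,0,0]]]'
python3 -m handwheel '[[[0,0,0.01],[0,0,0]],[[0,0,0.01],[0,0,0]],[[0,0,0.01],[0,0,0]],[[0,0,0.01],[0,0,0]],[[0,0,0],[0,0,0]]]'
```

```text
time: 4.07
tcp_pos: [0.65, 0.0456, 0.0809]
orientation: [0.004, 0.755, 3.141]
contact_force: [0.3, 0.1, 0.6]
gripper_width: -0.001
time: 4.48
tcp_pos: [0.651, 0.0454, 0.1209]
orientation: [0.004, 0.755, 3.141]
contact_force: [1.5, 0.4, -0.0]
gripper_width: -0.001
```

```bash
python3 -m handwheel '[[[-0.006,0,0.0135],[0,0,0]],[[-0.006,0,0.0135],[0,0,0]],[[-0.01,0,0.015],[0,0,0]],[[-0.01,0,0.015],[0,0,0]],[[-0.013,0,0.0125],[0,0,0]],[[-0.013,0,0.0125],[0,0,0]],[[0,0,0],[0,0,0]]]'
python3 - <<'E'
from h import *
d=grab('side');cv2.imwrite('pics/s6.png',cv2.resize(d['image'][120:330,150:430],(800,600),interpolation=cv2.INTER_CUBIC))
E
```

```text
time: 5.07
tcp_pos: [0.5899, 0.0455, 0.2038]
orientation: [0.004, 0.752, 3.141]
contact_force: [0.6, -0.4, 1.2]
gripper_width: 0.002
```

View pics/s6.png

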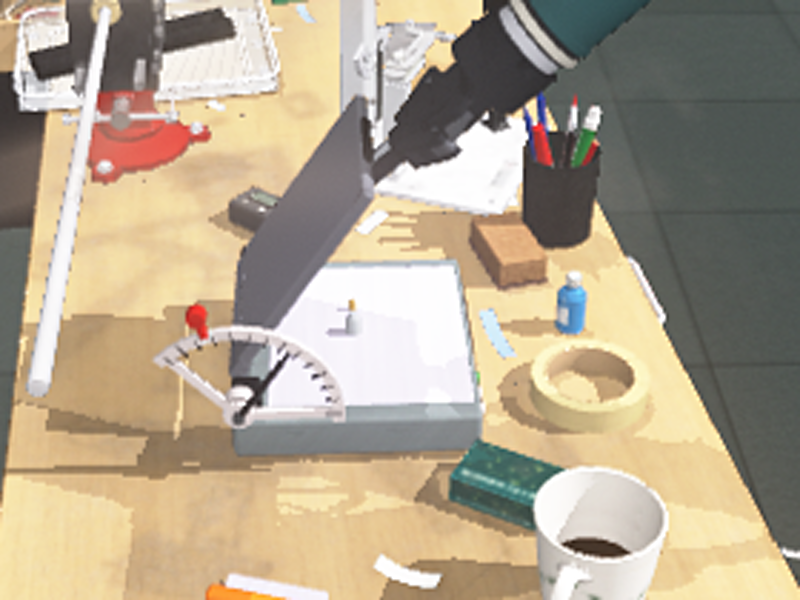

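```bash
cat > ang.py <<'E'
from h import *
O=np.array([.5766,.0441,0]);yaw=np.radians(181.1)
Rb=Ro.from_euler('z',yaw).as_matrix()
d=grab('side');K=d['K'];h,w=d['depth'].shape
u,v=np.meshgrid(np.arange(w),np.arange(h))
q=np.stack([(u-K[0,2])/K[0,0],(v-K[1,2])/K[1,1],np.ones_like(u,float)],-1)@d['rotation'].T@Rb
o=(d['origin']-O)@Rb
hsv=cv2.cvtColor(d['image'],cv2.COLOR_BGR2HSV);H,S,V=[hsv[...,i] for i in range(3)]
def at(y):
    p=o+q*((y-o[1])/q[...,1])[...,None]
    X=95-p[...,0]*1000;Z=p[...,2]*1000-62
    return np.hypot(X,Z),np.arctan2(Z,X)
rr,a=at(.130);m=((H<5)|(H>174))&(S>150)&(V>90)&(rr>78)&(rr<125)
print('tab',m.sum(),np.median(a[m]),np.median(rr[m]))
rr,a=at(.134)
for lo,hi in((25,45),(45,62),(62,78)):
    m=(V<70)&(rr>lo)&(rr<hi)&(a>0)&(a<2.3);print('ptr',lo,m.sum(),np.median(a[m]) if m.any() else None, a[m].std() if m.any() else None)
E
python3 -m handwheel '[[[-0.015,0,0.0097],[0,-3,0]],[[-0.015,0,0.0097],[0,-3,0]],[[-0.0165,0,0.0065],[0,-3,0]],[[-0.0165,0,0.0065],[0,-3,0]],[[0,0,0],[0,0,0]]]'; python3 ang.py
```

```text
time: 5.53
tcp_pos: [0.526, 0.0455, 0.2351]
orientation: [0.004, 0.962, 3.141]
contact_force: [0.0, -0.5, 1.0]
gripper_width: 0.001
tab 59 1.8087342577858299 98.98910792333561
ptr 25 36 1.2727236416156686 0.18989556044620637
ptr 45 10 1.3403522655778208 0.02156436390121045
ptr 62 4 1.3296861615899738 0.3329988044779115
```

```bash
python3 -m handwheel '[[[-0.016,0,0.0025],[0,-3,0]],[[-0.016,0,0.0025],[0,-3,0]],[[-0.018,0,0],[0,-3,0]],[[-0.015,0,-0.001],[0,0,0]],[[0,0,0],[0,0,0]]]'; python3 ang.py
```

```text
time: 6.0
tcp_pos: [0.462, 0.0454, 0.2365]
orientation: [0.004, 1.115, 3.141]
contact_force: [0.6, -0.1, -0.2]
gripper_width: -0.001
tab 59 1.8087342577858299 98.98910792333561
ptr 25 33 1.4392874886913423 0.27770782620471435
ptr 45 11 1.6830840311101078 0.022592018211914727
ptr 62 8 1.6900031324221554 0.3712431425063856
```

```bash
python3 -m handwheel '[[[-0.011,0,-0.0015],[0,0,0]],[[-0.0095,0,-0.002],[0,0,0]],[[0,0,0],[0,0,0]],[[0,0,0],[0,0,0]]]'; python3 ang.py; python3 - <<'E'
from h import *
print(r.sense()['joint_pos'].round(2))
d=load('side');cv2.imwrite('pics/s7.png',cv2.resize(d['image'][120:330,150:430],(800,600),interpolation=cv2.INTER_CUBIC))
E
```

```text
time: 6.38
tcp_pos: [0.4424, 0.0455, 0.2321]
orientation: [0.003, 1.114, 3.14]
contact_force: [0.3, 0.8, -0.4]
gripper_width: 0.001
tab 59 1.8087342577858299 98.98910792333561
ptr 25 36 1.3868199429683714 0.3151378808441668
ptr 45 11 1.7955682635035233 0.021335706475704614
ptr 62 9 1.795918012055793 0.3859280575051848
[0.03 0.14 1.81 0.02 1.64 1.61]
```

View pics/s7.png

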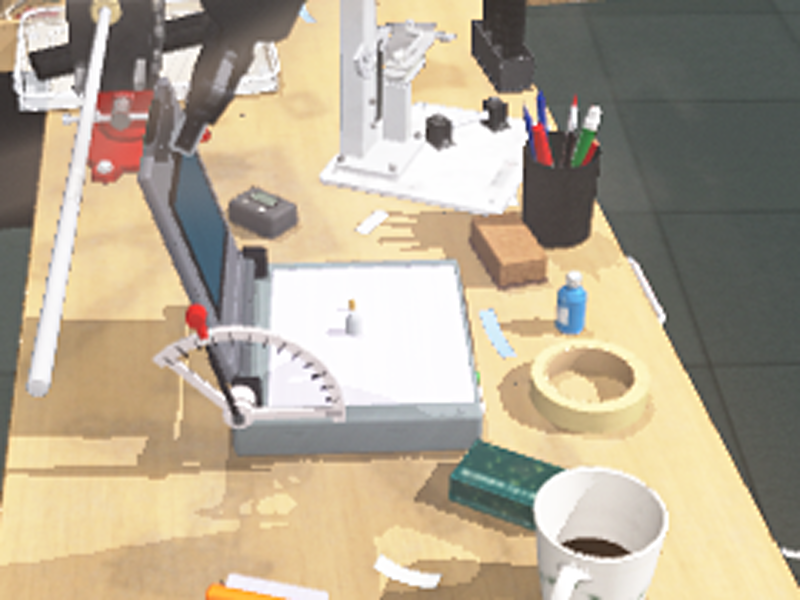

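The pointer lies on the tab: 1.796 against 1.809 rad, about 1 mm. Next I retract and go above the plate.

```bash
python3 -m handwheel '[[[0.03,0,0.005],[0,0,0]],[[0.035,0,0.01],[0,0,0]],[[0.03,-0.02,0.02],[0,-5,0]],[[0,-0.035,0.015],[0,-5.2,0]],[[0,-0.035,0],[0,-5.2,0]],[[0,-0.035,0],[0,-5.2,0]],[[0,-0.035,0],[0,-5.2,0]],[[0,-0.035,0],[0,0,-5.5]],[[-0.014,-0.035,0],[0,0,-5.5]],[[-0.015,-0.035,0],[0,0,-5.5]]]' 0.05 40
python3 -m handwheel '[[[-0.0,-0.035,-0.02],[0,0,0]],[[0,-0.01,-0.02],[0,0,0]],[[0,0,0],[0,0,0]]]'
python3 ang.py
python3 - <<'E'
from h import *
from scipy.optimize import least_squares
s=r.sense();j=s['joint_pos'];p=s['tcp_pos'];print(j.round(3),p,Ro.from_euler('xyz',s['orientation']).as_matrix().round(3))
D=[(.2647,1.6053,1.2737,.6743,.2301),(1.08,.32,2.59,.7505,.3563),(1.06,.8,2.1,.7345,.0972),(.14,1.81,1.64,.4447,.2321),(j[1],j[2],j[4],np.hypot(p[0],p[1]),p[2])]
D=np.array(D)
def f(x):
    L1,L2,d,h,e=x;a=D[:,0];b=a+D[:,1];c=b+D[:,2]
    return np.r_[L1*np.sin(a)+L2*np.sin(b)+e*np.cos(b)+d*np.sin(c)-D[:,3],h+L1*np.cos(a)+L2*np.cos(b)-e*np.sin(b)+d*np.cos(c)-D[:,4]]
o=least_squares(f,[.4,.5,.3,.2,0]);print(o.x.round(3),abs(o.fun).max())
d=grab('wrist');np.set_printoptions(suppress=True);print(d['origin'],d['rotation'].round(2));cv2.imwrite('pics/w8.png',d['image'])
E
```

```text
time: 7.27
tcp_pos: [0.5077, -0.2208, 0.2824]
orientation: [-0.234, 1.566, 2.61]
contact_force: [0.8, -0.5, 0.1]
gripper_width: 0.592
time: 7.52
tcp_pos: [0.5057, -0.2661, 0.2378]
orientation: [-0.166, 1.558, 2.678]
contact_force: [-1.3, 0.8, -1.0]
gripper_width: 0.584
tab 0 nan nan
ptr 25 60 1.9946505568064747 0.45082976509721423
ptr 45 40 1.9819593560775774 0.12010864874639039
ptr 62 84 1.9071441151796877 0.32017648173259106
[-0.525  0.071  1.812  0.     1.27   1.341] [ 0.50648777 -0.26475564  0.23938143] [[-0.01  -0.291 -0.957]
 [ 0.006 -0.957  0.291]
 [-1.    -0.003  0.011]]
[0.516 0.567 0.351 0.253 0.004] 0.0021671147920821338
[ 0.58780581 -0.2895564   0.38126897] [[-0.29 -0.9  -0.32]
 [-0.96  0.27  0.1 ]
 [-0.    0.33 -0.94]]
  return _methods._mean(a, axis=axis, dtype=dtype,
  ret = ret.dtype.type(ret / rcount)
```

View pics/w8.png

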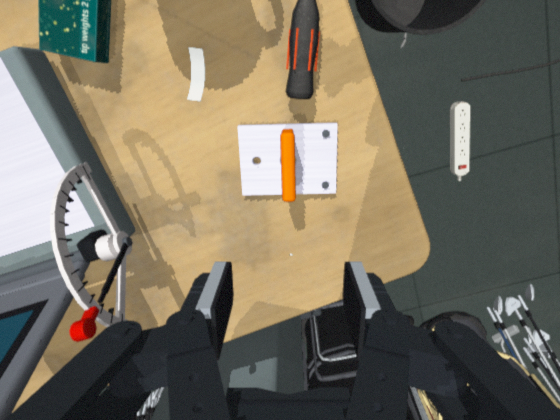

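The wrist view shows the handle at (289,165), the pin hole at (257,160) and the jaws square to the bar. Now I measure it and work out the correction.

```bash
cat > pl.py <<'E'
from h import *
d=grab('wrist')
hsv=cv2.cvtColor(d['image'],cv2.COLOR_BGR2HSV);H,S,V=[hsv[...,i] for i in range(3)]
m=((H>4)&(H<22)&(S>170)&(V>150)).astype(np.uint8);m[:105]=0
c=max(cv2.findContours(m,0,2)[0],key=cv2.contourArea)
g=lambda c,h:np.array([ray(d,*p[0],h)[:2] for p in c])*1000
rc=cv2.minAreaRect(g(c,.044).astype(np.float32));print('handle',rc)
w=((S<50)&(V>170)).astype(np.uint8);w[:, :225]=0;w[:110]=0;w[220:]=0;w[:,350:]=0
w=cv2.morphologyEx(w|m,cv2.MORPH_CLOSE,np.ones((9,9)))
c=max(cv2.findContours(w,0,2)[0],key=cv2.contourArea);
c=cv2.approxPolyDP(c,6,True);print('plate px',c[:,0].tolist());print(g(c,.008).round(1).tolist())
s=r.sense();R=Ro.from_euler('xyz',s['orientation']).as_matrix();print('tcp',s['tcp_pos'],'jaw',np.degrees(np.arctan2(R[1,1],R[0,1])))
E
python3 pl.py
```

```text
handle ((510.4986267089844, -265.6763916015625), (13.265015602111816, 71.6345443725586), 74.42803955078125)
plate px [[337, 124], [239, 126], [243, 195], [292, 202], [335, 194]]
[[532.5, -324.9], [560.1, -226.0], [487.1, -205.1], [463.3, -255.2], [458.5, -304.0]]
tcp [ 0.50856302 -0.26400905  0.24241796] jaw -106.79222199784023
```

```bash
python3 -m handwheel '[[[0.002,-0.001,-0.035],[0,0,1.2]],[[0,0,-0.035],[0,0,0]],[[0,0,-0.035],[0,0,0]],[[0,0,-0.035],[0,0,0]],[[0,0,-0.03],[0,0,0]],[[0,0,-0.02],[0,0,0]],[[0,0,-0.015],[0,0,0]],[[0,0,-0.015],[0,0,0]],[[0,0,0],[0,0,0]],[[0,0,0],[0,0,0]]]'
python3 -m handwheel '[[[0,0,0],[0,0,0]]]'
```

```text
time: 8.5
tcp_pos: [0.5112, -0.2644, 0.0229]
orientation: [-0.201, 1.566, 2.67]
contact_force: [0.2, -0.2, 0.2]
gripper_width: 0.583
time: 8.58
tcp_pos: [0.5122, -0.2654, 0.0242]
orientation: [-0.028, 1.569, 2.843]
contact_force: [0.4, -0.1, 1.6]
gripper_width: 0.588
```

```bash
python3 -m handwheel '[[[0,0,0],[0,0,0]],[[0,0,0],[0,0,0]],[[0,0,0],[0,0,0]],[[0,0,0],[0,0,0]],[[0,0,0],[0,0,0]],[[0,0,0],[0,0,0]]]' 0 70
python3 -m handwheel '[[[0,0,0.01],[0,0,0]],[[0,0,0.02],[0,0,0]],[[0,0,0.035],[0,0,0]],[[0,0,0.035],[0,0,0]],[[0,0,0.035],[0,0,0]],[[0,0,0.035],[0,0,0]],[[0,0,0.03],[0,0,0]],[[0,0,0.02],[0,0,0]],[[0,0,0],[0,0,0]],[[0,0,0],[0,0,0]]]'
```

```text
time: 9.08
tcp_pos: [0.5116, -0.2661, 0.024]
orientation: [-0.131, 1.569, 2.739]
contact_force: [0.7, 1.7, 6.2]
gripper_width: 0.147
time: 9.92
tcp_pos: [0.511, -0.266, 0.2441]
orientation: [0.349, 1.57, -3.064]
contact_force: [0.1, 0.8, -1.7]
gripper_width: 0.146
```

```bash
python3 -m handwheel '[[[0.02,0,0.01],[0,0,0]],[[0.02,0.005,0],[0,0,3]],[[0.02,0.01,0],[0,0,3]],[[0.01,0.02,0],[0,0,3]],[[0.01,0.02,0],[0,0,3]],[[0,0.02,0],[0,0,3]],[[0,0.02,0],[0,0,1.5]],[[0,0.02,0],[0,0,0]],[[0,0,0],[0,0,0]],[[0,0,0],[0,0,0]]]'
python3 - <<'E'
from h import *
s=r.sense();R=Ro.from_euler('xyz',s['orientation']).as_matrix();print(R.round(3),'jaw',np.degrees(np.arctan2(R[1,1],R[0,1])))
d=grab('wrist');cv2.imwrite('pics/w9.png',d['image'])
E
```

```text
time: 10.75
tcp_pos: [0.5891, -0.1494, 0.2496]
orientation: [-0.187, 1.562, 2.973]
contact_force: [0.3, -0.5, -1.7]
gripper_width: 0.15
[[-0.008  0.018 -1.   ]
 [ 0.001 -1.    -0.018]
 [-1.    -0.002  0.008]] jaw -88.97493822320669
```

View pics/w9.png

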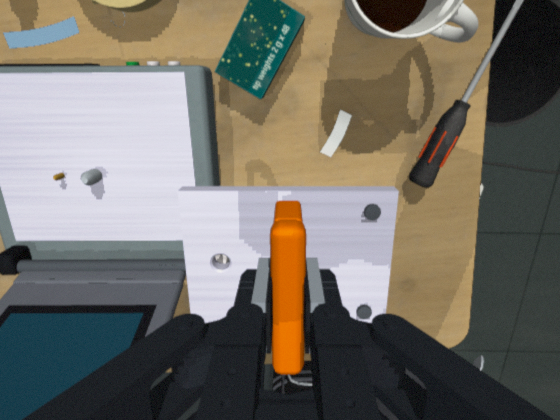

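The plate hangs level. The spindle is at about (92,177), the pin at (58,177) and the plate's pin hole at (221,261). I'll measure all three.

```bash
cat > fit.py <<'E'
from h import *
d=grab('wrist');t=grab('top');s=r.sense()
tp=s['tcp_pos'];print('tcp',tp)
for n,c in(('wrist',d),('top',t)):
    P=cloud(c);im=cv2.cvtColor(c['image'],cv2.COLOR_BGR2HSV)
    box=(abs(P[...,0]-.577)<.06)&(abs(P[...,1]-.055)<.055)
    m=box&(P[...,2]>.0535)&(P[...,2]<.075)
    k,l,st,ce=cv2.connectedComponentsWithStats(m.astype(np.uint8))
    for i in range(1,k):
        if st[i,4]>3:
            q=P[l==i];print(n,'blob',st[i].tolist(),ce[i].round(1),'mean',q.mean(0).round(4),'zmax',q[:,2].max().round(4),'top',q[q[:,2]>q[:,2].max()-.005].mean(0).round(4))
    br=box&(im[...,0]>8)&(im[...,0]<28)&(im[...,1]>90)&(P[...,2]<.08)
    v,u=np.nonzero(br)
    if len(u): print(n,'brass',len(u),u.mean(),v.mean(),ray(c,u.mean(),v.mean(),.053).round(4))
# plate
zt=tp[2]-.024+.008
im=d['image'];g=cv2.cvtColor(im,cv2.COLOR_BGR2GRAY)
roi=g[240:285,198:245];hole=(roi<150).astype(np.uint8)
k,l,st,ce=cv2.connectedComponentsWithStats(hole)
for i in range(1,k):
    if st[i,4]>20:
        u,v=ce[i]+[198,240];print('hole',st[i].tolist(),u,v,ray(d,u,v,zt).round(4))
cv2.imwrite('pics/crop10.png',np.hstack([cv2.resize(im[150:210,30:130],(500,300),interpolation=2),cv2.resize(im[235:295,190:250],(300,300),interpolation=2)]))
E
python3 fit.py
```

```text
tcp [ 0.58984483 -0.15116573  0.25110791]
wrist blob [80, 171, 19, 16, 219] [ 88.7 178.4] mean [0.5808 0.0428 0.0625] zmax 0.0691 top [0.5801 0.0442 0.0664]
wrist blob [52, 175, 9, 7, 42] [ 55.8 178. ] mean [0.5791 0.0783 0.057 ] zmax 0.0604 top [0.579  0.0785 0.0579]
wrist brass 43 57.72093023255814 176.53488372093022 [0.5795 0.0788 0.053 ]
top blob [256, 218, 6, 5, 21] [258.4 220.1] mean [0.5778 0.0441 0.0645] zmax 0.0703 top [0.5787 0.0437 0.0674]
top blob [246, 220, 2, 2, 4] [246.5 220.5] mean [0.5774 0.0774 0.0606] zmax 0.0619 top [0.5774 0.0774 0.0606]
top brass 1 246.0 220.0 [0.5793 0.0795 0.053 ]
hole [14, 14, 10, 13, 80] 216.6 260.125 [ 0.5883 -0.1144  0.2351]
hole [28, 16, 4, 11, 30] 227.33333333333334 260.8 [ 0.588  -0.1198  0.2351]
hole [41, 32, 6, 13, 60] 242.01666666666665 278.98333333333335 [ 0.5777 -0.1269  0.2351]
```

View pics/crop10.png

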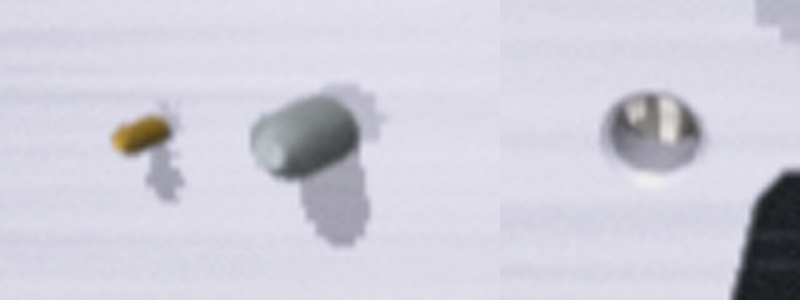

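```bash
python3 - <<'E'
from h import *
d=load('wrist');tp=r.sense()['tcp_pos'];zt=.2351
S=ray(d,84,181.4,.067);B=ray(d,38+30-30+ -0+16.4,177.6,.059)
S2=ray(d,100,172.5,.046);Hh=ray(d,220.4,262,zt)
e1=ray(d,182,188.5,zt);e2=ray(d,396,188.5,zt)
print('spin',S,'foot',S2,'pin',B,'hole',Hh,'edge',e1,e2,np.degrees(np.arctan2(*(e1-e2)[:2])))
print('pin dir deg from +y',np.degrees(np.arctan2(-(B-S)[0],(B-S)[1])),np.linalg.norm((B-S)[:2]))
print('hole - tcp',(Hh-tp))
s=r.sense();R=Ro.from_euler('xyz',s['orientation']).as_matrix();print('jaw',np.degrees(np.arctan2(R[1,1],R[0,1])),R[:,0])
E
```

```text
spin [0.5790151  0.04516215 0.067     ] foot [0.58254615 0.03986618 0.046     ] pin [0.58000893 0.07823376 0.059     ] hole [ 0.58724716 -0.11627739  0.2351    ] edge [ 0.62549578 -0.10011451  0.2351    ] [ 0.62734724 -0.19981656  0.2351    ] -1.063854388793966
pin dir deg from +y -1.7212713489410991 0.03308653299267136
hole - tcp [-0.00259767  0.03488834 -0.01600791]
jaw -89.11106736632479 [-5.96639364e-03  5.53273312e-04 -9.99982048e-01]
```

```bash
python3 -m handwheel '[[[-0.001,0.0195,0],[0,0,0]],[[-0.001,0.0195,0],[0,0,0]],[[-0.001,0.0195,0],[0,0,0]],[[-0.001,0.0195,0],[0,0,0]],[[-0.001,0.0195,0],[0,0,0]],[[-0.001,0.0195,0],[0,0,0]],[[-0.001,0.0195,0],[0,0,0]],[[-0.001,0.0195,0],[0,0,0]],[[-0.001,0.0195,0],[0,0,0]],[[0,0.019,0],[0,0,0]]]'
python3 -m handwheel '[[[0,0,-0.02],[0,0,0]],[[0,0,-0.03],[0,0,0]],[[0,0,-0.03],[0,0,0]],[[0,0,-0.03],[0,0,0]],[[0,0,-0.02],[0,0,0]],[[0,0,-0.01],[0,0,0]],[[0,0,0],[0,0,0]],[[0,0,0],[0,0,0]],[[0,0,0],[0,0,0]]]'
python3 - <<'E'
from h import *
s=r.sense();R=Ro.from_euler('xyz',s['orientation']).as_matrix();print(R.round(3).tolist(),s['tcp_pos'])
d=grab('wrist');c=grab('side')
cv2.imwrite('pics/p11.png',np.hstack([cv2.resize(d['image'][170:400,160:360],(348,400)),cv2.resize(c['image'][190:310,220:355],(450,400),interpolation=2)]))
E
```

```text
time: 11.73
tcp_pos: [0.5814, 0.0437, 0.2521]
orientation: [-0.061, 1.566, 3.096]
contact_force: [1.0, 0.7, -1.8]
gripper_width: 0.147
time: 12.48
tcp_pos: [0.5832, 0.0436, 0.1143]
orientation: [-0.592, 1.57, 2.565]
contact_force: [-0.5, -0.5, -1.1]
gripper_width: 0.148
[[-0.001, 0.016, -1.0], [0.0, -1.0, -0.016], [-1.0, -0.0, 0.001]] [0.58317648 0.04356405 0.11430976]
```

View pics/p11.png

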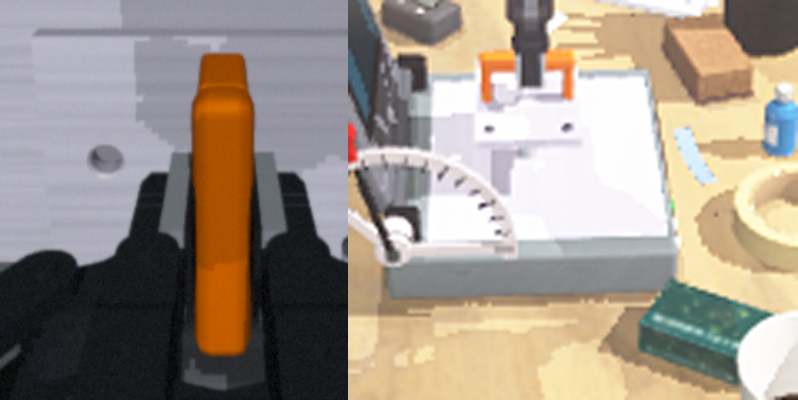

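```bash
python3 - <<'E'
from h import *
T=[]
for i in range(6):
    d=grab('wrist');s=r.sense();T.append(s['tcp_pos'])
    zt=s['tcp_pos'][2]-.016
    g=cv2.cvtColor(d['image'],cv2.COLOR_BGR2GRAY)[245:278,205:238]
    hl=(g<cv2.threshold(g,0,255,cv2.THRESH_OTSU)[0]).astype(np.uint8)
    c=max(cv2.findContours(cv2.morphologyEx(hl,3,np.ones((5,5))),0,2)[0],key=cv2.contourArea)
    x,y,w,h=cv2.boundingRect(c);u,v=x+w/2+205,y+h/2+245
    print((x,y,w,h),ray(d,u,v,zt).round(4),ray(d,220.4,262,zt).round(4),d['origin'].round(4))
T=np.array(T);print('tcp',T.mean(0),T.std(0))
c=load('side');P=cloud(c);im=c['image'];hs=cv2.cvtColor(im,cv2.COLOR_BGR2HSV)
m=(P[...,2]>.075)&(P[...,2]<.103)&(P[...,1]<.08)&(P[...,1]>-.03)&(abs(P[...,0]-.58)<.06)&(hs[...,1]<60)
print('plate side',m.sum(),np.percentile(P[m][:,0],[1,50,99]),np.percentile(P[m][:,1],[1,99]))
g=cv2.cvtColor(im,cv2.COLOR_BGR2GRAY)
print(g[228:242,258:286])
for X,Y,Z in((.5785,.0447,.046),(.5785,.0447,.06),(.581,-.007,.09)):
    p=(np.array([X,Y,Z])-c['origin'])@c['rotation'];q=c['K']@p;print(q[:2]/q[2])
E
```

```text
(5, 8, 21, 16) [0.5813 0.078  0.0986] [0.5808 0.078  0.0986] [0.6669 0.0454 0.2576]
(5, 8, 21, 16) [0.5811 0.078  0.0983] [0.5805 0.0781 0.0983] [0.6667 0.0455 0.2574]
(5, 8, 21, 16) [0.5807 0.0781 0.098 ] [0.5802 0.0782 0.098 ] [0.6665 0.0455 0.2571]
(5, 8, 21, 16) [0.5804 0.0782 0.0976] [0.5798 0.0782 0.0976] [0.6663 0.0456 0.2567]
(5, 9, 21, 15) [0.5799 0.0782 0.0973] [0.5796 0.0782 0.0973] [0.6661 0.0456 0.2563]
(5, 8, 21, 16) [0.5799 0.0782 0.0971] [0.5793 0.0782 0.0971] [0.6659 0.0456 0.2559]
tcp [0.58242749 0.04397364 0.11382433] [4.55040858e-04 4.17947437e-05 5.29426802e-04]
plate side 593 [0.54369485 0.58084976 0.61767947] [-0.01151087  0.07544287]
[[250 255 254 118 118 163 252 254 254 254 254 254 254 254 254 254 249 247
  247 247 247 247 247 248 248 245 132 112]
 [251 255 240 191 168 214 253 254 254 254 254 254 254 254 254 254 253 247
  247 247 247 247 247 248 248 248 208 182]
 [251 255 255 255 254 255 255 254 254 254 254 254 254 254 255 254 248 248
  248 247 247 247 248 248 248 248 250 252]
 [250 255 255 255 255 254 254 254 255 254 254 254 254 255 255 246 245 245
  245 244
[... 588 characters left out ...]
9 248 248 248 248 248 248 247]
 [229 229 227 227 223 183 187 189 189 190 188 196 220 214 214 219 229 244
  249 249 249 248 248 248 248 248 248 247]
 [229 229 226 227 224 184 188 189 191 190 187 210 254 252 253 251 249 248
  250 252 251 248 248 248 248 248 248 247]
 [229 228 226 226 224 184 188 189 190 189 187 209 252 249 249 248 248 249
  254 254 254 248 248 248 248 249 248 247]
 [228 227 226 227 223 182 186 188 189 188 193 228 251 249 249 248 247 249
  254 248 249 248 248 248 248 249 248 247]
 [236 229 226 227 223 182 186 188 189 187 209 253 250 249 249 248 247 249
  254 248 249 248 248 248 248 249 248 247]]
[273.13993411 235.69876155]
[273.07544809 231.18987256]
[274.06156038 233.71020031]
```

```bash
python3 -m handwheel '[[[-0.001,0,-0.008],[0,0,0]],[[0,0,-0.008],[0,0,0]],[[0,0,0],[0,0,0]],[[0,0,0],[0,0,0]],[[0,0,0],[0,0,0]]]'
python3 -m handwheel '[[[0,0,-0.005],[0,0,0]],[[0,0,-0.005],[0,0,0]],[[0,0,0],[0,0,0]],[[0,0,0],[0,0,0]]]'
python3 -m handwheel '[[[0,0,-0.005],[0,0,0]],[[0,0,0],[0,0,0]],[[0,0,0],[0,0,0]],[[0,0,0],[0,0,0]]]'
```

```text
time: 13.3
tcp_pos: [0.5801, 0.0439, 0.0959]
orientation: [-0.098, 1.566, 3.06]
contact_force: [0.3, -0.2, -0.8]
gripper_width: 0.147
time: 13.63
tcp_pos: [0.5804, 0.044, 0.0861]
orientation: [-0.133, 1.567, 3.025]
contact_force: [0.8, 0.6, -1.5]
gripper_width: 0.153
time: 13.97
tcp_pos: [0.581, 0.0441, 0.0814]
orientation: [-0.283, 1.568, 2.875]
contact_force: [2.9, 1.6, -3.7]
gripper_width: 0.152
```

```bash
python3 -m handwheel '[[[0.0007,0.0003,-0.003],[0,0,0]],[[0,0,0],[0,0,0]],[[0,0,0],[0,0,0]],[[0,0,0],[0,0,0]]]'
python3 -m handwheel '[[[0,0,-0.003],[0,0,0]],[[0,0,0],[0,0,0]],[[0,0,0],[0,0,0]]]'
python3 -m handwheel '[[[0,0,-0.003],[0,0,0]],[[0,0,0],[0,0,0]],[[0,0,0],[0,0,0]],[[0,0,0],[0,0,0]]]'
```

```text
time: 14.3
tcp_pos: [0.5811, 0.0443, 0.0783]
orientation: [-0.13, 1.567, 3.027]
contact_force: [1.6, 1.7, -2.4]
gripper_width: 0.153
time: 14.55
tcp_pos: [0.5812, 0.0442, 0.0753]
orientation: [-0.129, 1.567, 3.029]
contact_force: [1.4, 0.9, -2.0]
gripper_width: 0.147
time: 14.88
tcp_pos: [0.5811, 0.0443, 0.0723]
orientation: [-0.134, 1.567, 3.024]
contact_force: [1.5, -0.1, -1.6]
gripper_width: 0.149
```

Going smoothly: the underside is about 2 mm above the deck.

```bash
python3 -m handwheel '[[[0,0,-0.002],[0,0,0]],[[0,0,0],[0,0,0]],[[0,0,0],[0,0,0]]]'
python3 -m handwheel '[[[0,0,-0.0015],[0,0,0]],[[0,0,0],[0,0,0]],[[0,0,0],[0,0,0]]]'
```

```text
time: 15.13
tcp_pos: [0.5812, 0.0442, 0.0704]
orientation: [-0.128, 1.567, 3.029]
contact_force: [-0.2, -0.0, -2.3]
gripper_width: 0.143
time: 15.38
tcp_pos: [0.5812, 0.0442, 0.07]
orientation: [-0.12, 1.567, 3.037]
contact_force: [-2.6, -0.1, 5.4]
gripper_width: 0.146
```

The plate is on the deck (5 N upward, TCP stopped at 0.070). I'll release and rise straight up.

```bash
python3 -m handwheel '[[[0,0,0],[0,0,0]],[[0,0,0],[0,0,0]],[[0,0,0],[0,0,0]],[[0,0,0],[0,0,0]],[[0,0,0],[0,0,0]]]' 0.045
python3 -m handwheel '[[[0,0,0.01],[0,0,0]],[[0,0,0.015],[0,0,0]],[[0,0,0.03],[0,0,0]],[[0.01,0,0.035],[0,0,0]],[[0.02,0,0.035],[0,0,0]],[[0.02,0,0.035],[0,0,0]],[[0.02,0,0.03],[0,0,0]],[[0.02,0,0],[0,0,0]],[[0,0,0],[0,0,0]],[[0,0,0],[0,0,0]]]'
python3 ang.py; python3 - <<'E'
from h import *
d=grab('wrist');c=load('side')
P=cloud(d);hs=cv2.cvtColor(d['image'],cv2.COLOR_BGR2HSV)
m=(abs(P[...,2]-.054)<.012)&(abs(P[...,0]-.578)<.05)&(abs(P[...,1]-.045)<.065)&(P[...,2]>.0505)&(hs[...,1]<60)
q=P[m];print(cv2.minAreaRect((q[:,:2]*1000).astype(np.float32)),np.median(q[:,2]))
A=np.c_[q[:,:2],np.ones(len(q))];print('slope',np.linalg.lstsq(A,q[:,2],rcond=None)[0])
cv2.imwrite('pics/p12.png',np.hstack([cv2.resize(d['image'],(400,300)),cv2.resize(c['image'][180:300,200:360],(400,300),interpolation=2)]))
E
```

```text
time: 15.8
tcp_pos: [0.581, 0.0442, 0.0687]
orientation: [-0.112, 1.566, 3.045]
contact_force: [-0.1, 0.7, -0.2]
gripper_width: 0.528
time: 16.63
tcp_pos: [0.6719, 0.0442, 0.2598]
orientation: [-0.165, 1.568, 2.992]
contact_force: [-1.1, 0.1, -0.7]
gripper_width: 0.526
tab 59 1.8087342577858299 98.98910792333561
ptr 25 29 1.4392874886913423 0.3281705280991272
ptr 45 10 1.793186623163474 0.019149059374639912
ptr 62 8 1.7916474636172857 0.40499208053452634
((578.4522094726562, 44.51369094848633), (77.44001770019531, 104.39981842041016), 0.9305263757705688) 0.054532725710764784
slope [-0.00377373 -0.00172495  0.0567976 ]
```

View pics/p12.png

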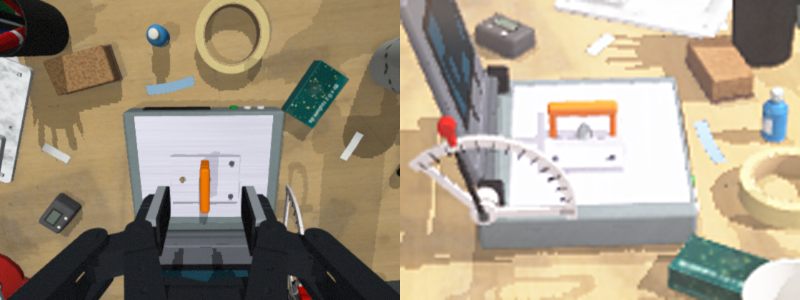

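The last pictures show the plate flat on the deck, with the brass pin in its hole at (182,180) and the spindle up through the plate under the handle at (585,130). The pointer is still on the tab and the gripper is clear of everything, so I'm handing in.

```bash
python3 -c "
from bench import r
print(r.finish_job(), r.sense()['time'])"
```

```text
the job is handed in; nothing more can be done
the job is handed in; nothing more can be done
```

The bench balancer is set up and the job is handed in; it reports no verdict. The arm's last move ended at 16.6 s of the 67 s allowed.

**What I did:** I raised the lid from inside with the closed, tilted fingers. I then gripped the carrier plate by its handle, lowered it over the spindle and drive pin to the deck, let go and moved clear.

**Last checks:**
- **Lid:** the pointer reads about 1.79 rad and the red tab 1.81 rad, about 1.3 mm apart on the scale. The tab's reading did not change.
- **Plate position:** it is centred at (578.5, 44.5) mm, within about 1 mm of where I measured the spindle.
- **Plate fit:** its top face is at 54.5 mm (54 expected), its tilt is under 0.005 rad, and its yaw of 0.9° compares with about 1.1° for the balancer. The last picture shows the pin in its hole and the spindle through the plate.
- **Release:** the fingers are open and clear, and contact force is at noise level.
- **Bystanders:** none looked moved in the last pictures. The screwdriver was out of frame, and I did not measure any of them.

**Disagreements:**
- The spindle position differed by 1 to 2.5 mm between the cameras and the case outline.
- One reading of the lid angle, taken while the arm was in the side camera's view, was invalid. A clear repeat replaced it.

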